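# Switch off the toy and pop its battery hatch

### The arm

A 6-joint arm with a two-finger parallel gripper is mounted at the origin on the work surface. World frame = base frame: x ahead of the robot, y to its left, z up, the work surface at z = 0. Lengths are in mm, angles in rad, forces in N, time in s.
With the tool pointing down it reaches from about 300 to 775 mm from the base axis. Payload 14.6 kg.
Tool frame: the origin (TCP) lies midway between the tips of the shut fingers; the grasp point (between the pads) lies 19 mm behind it (grip_depth is the distance from the TCP to the grasp point, in mm); z points along the fingers, y is the direction in which the jaws open and shut (so a half turn about z gives the same grasp; the last joint's range is limited). The gripper opens to 94 mm and grips with 3 to 60 N. Pads are 16 mm wide; open, the fingers measure 119 mm over their backs; the gripper's body (75 mm by 177 mm) begins 78 mm behind the grasp point.
Start: joints at [-1.338, 0.3, 1.521, -0, 1.321, -0.067], TCP at [162.424, -525.459, 175.246] pointing down, gripper open.
Joint ranges: [-3.03, 3.03], [-0.79, 2.21], [0.23, 2.52], [-1.04, 4.18], [0, 3.07], [-2.55, 2.55]. Speed limits (rad/s): [2.22, 2.22, 2.57, 3.14, 3.14, 3.14].

### API

Orientations are given as [roll, pitch, yaw] about the fixed x, y, z axes, in that order (R = Rz(yaw) Ry(pitch) Rx(roll)).
In Python, from cell import read_state, camera, camera_info, sign_off, grip_depth gives the robot as it stands.
- The arm moves only by the tool drive_tool, never from a script. Its argument "motion" is one flat list of numbers, 4 for each row, row after row: the shift along the tool's x, y, z in mm, then the turn about the tool's z in rad. A call has 1 to 8 rows; each row shifts and turns the pose as measured when the row begins, along the tool's axes as they then stand; what a row does not reach is not made up. A row lasts 1/12 s, in which the tool goes at most 41.7 mm and 7.16 degrees, less where a joint would pass 70% of its speed; a pose out of reach is approached as far as the arm can. A call is refused whole if a number of a shift passes 41.7 or a number of a turn 0.125, either way. A call with a gripper value outside its range is refused whole. "jaw" is the closure, from 0 (fully open) to 1 (shut), set as the call begins (left out, the last holds). The fingers move at their own pace and stop on an object; "grip_force" is the grip in N (left out, the last holds). Time passes only in rows, so rows that do not move let the fingers close. It gives the time, the measured TCP pose, the force and the opening at its end, in the units of the state.
- read_state(): the state, without advancing time (a new reading comes with each control period).
- camera(name): name is "scene" or "top" or "wrist"; returns the picture (480x640x3 uint8, red, green, blue); there is no depth.
- camera_info(name): a dict with "fovy" (degrees; the focal length in pixels is half the picture's height over the tangent of half this angle, whatever the lens; pixels are square), "cx", "cy" (the principal point, pixels), "k1" (the pictures are not rectified: a ray, as slopes to the right and down, at radius r is drawn at 1 + k1 r^2 times it, then the intrinsics apply), "camera_from_world" (4x4, takes a point from world to camera coordinates). Camera axes: x right, y up, looking along -z (the intrinsics and any distortion apply to the point x, -y, -z); pixel columns grow to the right and rows downward; lengths in mm; the calibration is good to about 2 mm. A picture is of the moment at which its call begins: read the wrist's pose just before it. camera_info takes no time and is no camera call; for the wrist camera it gives the pose at the moment of the call.
- sign_off(): hands the job in, once; it reports no verdict.
The state is a dict: "clock": time; "joints": joint angles; "qd": joint speeds; "effort": joint torques, N m; "eef_pos": TCP position; "eef_rot": TCP orientation; "wrist_force": force on the tool from outside, world axes, zero at the start; "moment": the same for the moment, N m; "finger_gap": finger opening in mm.
Only numpy, scipy, OpenCV 4.12 (cv2) and the standard library are available. Lean on these libraries where they do the work, as an engineer would, in place of code of your own. Each camera call takes 0.05 s, during which the arm holds its last target. There are 200 camera calls.

### The job

With a fingertip, slide the pink toy's yellow power switch fully to off (towards the red dot), then gently press the yellow pad of its battery hatch right down, once, and let go, so that the push-push latch lets the hatch spring up. Wait to see that the hatch stays fully open, and do not push it shut again. Pick nothing up: leave the pink toy lying in its place, and leave the teal toy and everything else alone.

Things in the scene. Friction and masses are not known exactly. Their poses are not given: they have to be found in the camera images.
- pink: pink quiz toy lying face down, loose on the table (about 0.9 kg): case 150 mm (x) by 230 mm (y), its back (upper face) 52 mm high; origin under its centre, -x side is its front. pale pink battery hatch, 105 mm (x) by 72 mm (y), centred 55 mm to +y, 7 mm proud; power switch on the -y half. This is the one to work on.
- pink_pad (a point): middle of the upper face of the yellow ribbed press pad (22 mm in x by 50 mm in y) at the hatch's free end; when shut it is 61 mm above the table, 35 mm to -x and 55 mm to +y of the toy's origin. It moves with the hatch. Pressing here works the push-push latch.
- pink_hatch (a joint): Pink hatch angle: 0 (within 0.02) shut, 1.3 fully open, negative pushed in. Hinge along the toy's y axis, 90 mm to +x of the pad, 56 mm above the table. Spring-opened push-push latch: push the pad down 4 to 5 mm (about -0.05 rad, 4 N; hard stop at 5.8 mm, -0.065), then let go: it springs open as the finger withdraws, in about 0.5 s. Pushed down again, it would latch.
- pink_knob (a point): middle of the top of the pink toy's yellow power switch knob (14 mm in x, 28 mm in y, its foot at the toy's back, its top 14 mm above it); with the switch fully on it is 26 mm to -x and 65 mm to -y of the toy's origin. It moves with the knob.
- pink_switch (a joint): travel of the power switch along the toy's +x (away from the toy's front; the red dot is at that end, the green dot at the other): 0 on, 0.018 m fully off at the stop. About 1 N of friction; it stays where it is left.
- pink_follower (a joint): sideways place of the latch's small steel follower pin under the pink hatch, m: near 0 while latched, about +0.003 to +0.0075 once the pad is pressed through, below -0.004 after the hatch has sprung up.
- teal: teal quiz toy lying face down, loose on the table (about 0.9 kg): case 150 mm (x) by 230 mm (y), its back (upper face) 52 mm high; origin under its centre, -x side is its front. pale blue-green battery hatch, 105 mm (x) by 72 mm (y), centred 55 mm to +y, 7 mm proud; power switch on the -y half. Same model as the pink toy, with orange pad and knob; leave it alone.
- teal_hatch (a joint): angle of the teal toy's hatch: 0 shut and latched, same mechanism as the pink one
- teal_switch (a joint): travel of the teal toy's power switch: 0 on, 0.018 off
- meter: green-blue digital multimeter, 150 x 75 x 38 mm, lying on its back; origin under its centre; leave it alone
- driver: screwdriver with red handle, lying down; leave it alone
- spool: aluminium solder spool, 56 mm across, 36 mm high, standing; origin under its centre; leave it alone
- spray: spray can, 60 mm across, 160 mm high; origin under its centre; leave it alone
- car: orange toy car, 150 mm long, 75 mm high; origin under its centre; leave it alone
- cup: blue mug, 72 mm across, 90 mm high; origin under its centre; leave it alone
- pack: green battery pack, 32 x 62 x 17 mm; origin under its centre; leave it alone

How it is judged:
By the outcome, as a careful person would: the job done as asked, in the order asked, and still so for the second after the job is handed in, with the robot touching nothing.
It also fails if it takes over 38 s, if anything falls off the work surface, if the arm or the gripper's body presses on something with over 40 N, if the wrist force passes 120 N, or if a joint passes its speed limit or range.

## Working session

There is one attempt and no reset: what is moved stays moved. The work goes in short steps, Python scripts to look and compute and a tool call to move; the robot and the scene stay as the last step left them, time stands still between calls to the robot, and variables do not carry over. Pictures are saved under pics/ and viewed, on a budget of 10 in all, crops included, one or two more only if the job needs it, and the job is handed in when it is done.

Besides the shell and the picture viewer there is one more tool, called after ">>>" as name(argument=value, ...) on one line, values as JSON. drive_tool: Moves the arm, as the interface text tells. Its arguments: {"type":"object","properties":{"motion":{"type":"array","items":{"type":"number"}},"jaw":{"type":"number"},"grip_force":{"type":"number"}},"required":["motion"]}

```bash
mkdir -p pics; ls; cat > h.py <<'E'
import numpy as np, cv2
from cell import *
def ray(info,u,v):
    f=240/np.tan(np.radians(info["fovy"])/2)
    d=np.array([(u-info["cx"])/f,(v-info["cy"])/f]); s=d.copy()
    for _ in range(30): s=d/(1+info["k1"]*(s@s))
    M=np.array(info["camera_from_world"]); R=M[:3,:3]; c=-R.T@M[:3,3]
    return c,R.T@np.array([s[0],-s[1],-1])
def onz(info,u,v,z):
    c,d=ray(info,u,v); return c+d*(z-c[2])/d[2]
def proj(info,p):
    M=np.array(info["camera_from_world"]); q=M[:3,:3]@p+M[:3,3]
    f=240/np.tan(np.radians(info["fovy"])/2); s=np.array([q[0],-q[1]])/-q[2]
    return s*(1+info["k1"]*(s@s))*f+[info["cx"],info["cy"]]
def snap(name,fn):
    i=camera_info(name); im=camera(name); cv2.imwrite("pics/"+fn,im[...,::-1]); return i,im
E
python3 - <<'E'
from h import *
print(read_state())
for n in("scene","top"):
    i,im=snap(n,n+"0.png"); print(n,i)
E
```

```text
pics
{'clock': 0.0, 'joints': array([-1.33760938e+00,  3.00448775e-01,  1.52156577e+00,  7.22949446e-06,
        1.32070418e+00, -6.66146893e-02]), 'qd': array([ 5.21089422e-04, -3.35885742e-04, -1.22559672e-03,  1.48943707e-04,
       -4.94162140e-04,  4.07874704e-05]), 'effort': array([ 2.47311807e-03, -5.31799042e+01, -3.52732766e+01,  7.09143095e-02,
        2.44248554e-02, -2.98726172e-05]), 'eef_pos': array([ 162.35592102, -525.18589063,  174.70507212]), 'eef_rot': array([-3.14046955e+00, -8.19444760e-05,  2.99799802e-01]), 'wrist_force': array([0.67564556, 0.48321543, 0.15935169]), 'moment': array([-0.03212867, -0.01382399,  0.00500398]), 'finger_gap': 94.14043816085443}
scene {'fovy': 56.641375206374924, 'cx': 310.18905809395, 'cy': 234.5525074896423, 'k1': -0.050309624049991765, 'camera_from_world': array([[ 6.23032818e-01,  7.82130455e-01,  1.01023919e-02,
        -3.39306575e+02],
       [-6.33247440e-01,  4.96769269e-01,  5.93479547e-01,
         2.91373078e+02],
       [ 4.59159871e-01, -3.76154549e-01,  8.04785666e-01,
        -1.40123451e+03],
       [ 0.00000000e+00,  0.00000000e+00,  0.00000000e+00,
         1.00000000e+00]])}
top {'fovy': 47.28977387004221, 'cx': 330.43283150214313, 'cy': 237.48273427793097, 'k1': -0.04663269532762946, 'camera_from_world': array([[ 3.22844845e-02, -9.99460694e-01,  6.00281844e-03,
        -3.12662057e+01],
       [ 9.73390532e-01,  3.28044961e-02,  2.26792277e-01,
        -5.58444414e+02],
       [-2.26866885e-01, -1.47878509e-03,  9.73924653e-01,
        -1.13463066e+03],
       [ 0.00000000e+00,  0.00000000e+00,  0.00000000e+00,
         1.00000000e+00]])}
```

View pics/top0.png

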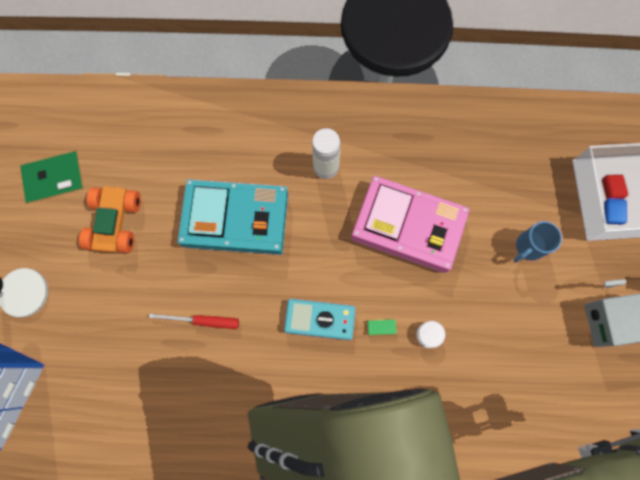

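View pics/scene0.png

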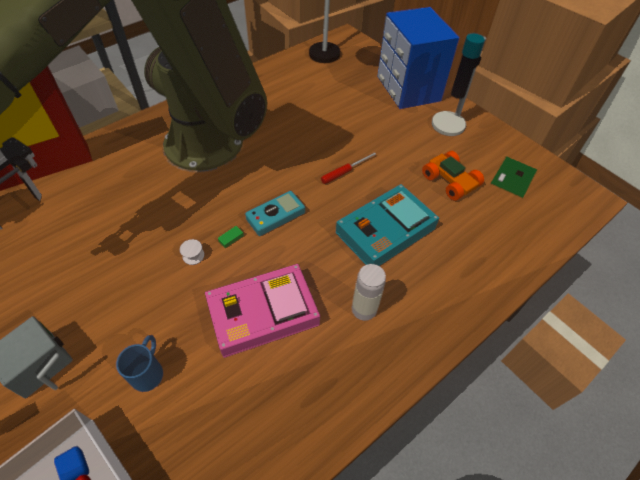

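The top view shows the pink toy around (410,223), with its pad near (383,227) and knob near (437,237). The scene view shows the pad near (279,281) and knob near (231,300).

```bash
cat > loc.py <<'E'
from h import *
def yel(im,box):
    x0,y0,x1,y1=box; c=cv2.cvtColor(im[y0:y1,x0:x1],cv2.COLOR_RGB2HSV)
    m=cv2.inRange(c,(22,150,110),(36,255,255)); m=cv2.morphologyEx(m,cv2.MORPH_CLOSE,np.ones((3,3)))
    n,l,s,ce=cv2.connectedComponentsWithStats(m)
    return [(s[k,4],s[k,:4].tolist(),ce[k]+[x0,y0]) for k in range(1,n) if s[k,4]>8]
if __name__=="__main__":
    for n,b in(("top",(345,170,475,275)),("scene",(200,260,325,355))):
        i=camera_info(n); im=cv2.imread(f"pics/{n}0.png")[...,::-1].copy()
        for a,bb,c in yel(im,b): print(n,a,bb,c,onz(i,*c,61).round(1),onz(i,*c,66).round(1))
        h=cv2.cvtColor(im,cv2.COLOR_RGB2HSV); m=cv2.inRange(h,(140,60,80),(175,255,255))
        m2=np.zeros_like(m); m2[b[1]:b[3],b[0]:b[2]]=m[b[1]:b[3],b[0]:b[2]]
        cs=max(cv2.findContours(m2,0,2)[0],key=cv2.contourArea); 
        print(cv2.approxPolyDP(cs,4,True)[:,0].tolist())
        crop=im[b[1]:b[3],b[0]:b[2],::-1]; cv2.imwrite(f"pics/c{n}.png",cv2.resize(crop,(640,520 if n=='top' else 490),interpolation=2))
    a=cv2.imread("pics/ctop.png");b=cv2.imread("pics/cscene.png")
    cv2.imwrite("pics/both.png",cv2.resize(np.vstack([a,b]),(384*600//606,600)))
    i=camera_info("top"); im=cv2.imread("pics/top0.png")
E
python3 loc.py
```

```text
top 116 [29, 51, 19, 11] [382.86206897 226.12068966] [ 589.5 -127.6   61. ] [ 588.3 -127.1   66. ]
top 96 [85, 65, 13, 11] [435.61458333 240.04166667] [ 561.9 -244.    61. ] [ 560.8 -243.    66. ]
[[373, 176], [352, 239], [440, 271], [450, 269], [469, 209]]
scene 149 [69, 16, 21, 13] [278.93959732 281.63758389] [ 588.9 -128.8   61. ] [ 591.4 -130.4   66. ]
scene 90 [23, 36, 13, 11] [229.37777778 300.7       ] [ 559.9 -246.2   61. ] [ 562.6 -247.1   66. ]
[[297, 264], [205, 292], [222, 354], [318, 325], [319, 314]]
```

View pics/ctop.png

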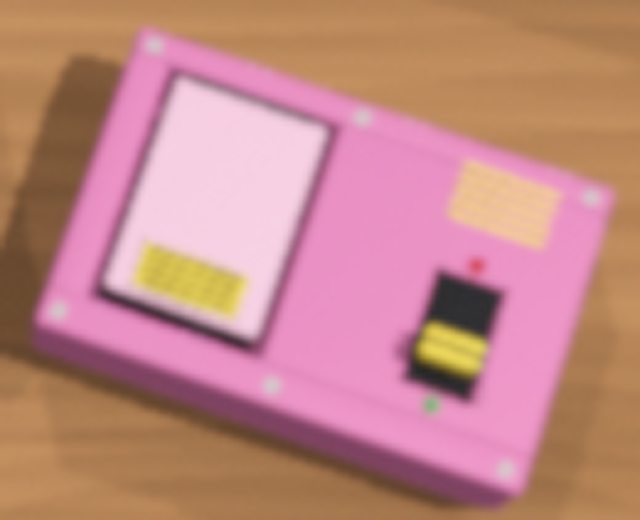

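>>> drive_tool(motion=[0, 0, 0, 0.122, 0, 0, 0, 0.122, 0, 0, 0, 0.122, 0, 0, 0, 0.122, 0, 0, 0, 0.122, 0, 0, 0, 0], jaw=1)

```text
clock: 0.6
eef_pos: [162.1, -524.1, 172.6]
eef_rot: [-3.137, 0.003, -0.329]
wrist_force: [0.9, -0.4, -0.1]
finger_gap: 57.4
```

```bash
cat > go.py <<'E'
import sys
from h import *
from scipy.spatial.transform import Rotation as Ro
s=read_state(); R=Ro.from_euler("xyz",s["eef_rot"]).as_matrix()
t=np.array(list(map(float,sys.argv[1:4])))
print("t",s["clock"],s["eef_pos"].round(1),s["eef_rot"].round(3),"F",s["wrist_force"].round(2),"gap",s["finger_gap"])
print("tool shift",(R.T@(t-s["eef_pos"])).round(1))
E
python3 go.py 541.5 -238.2 120
python3 -c "
from h import *
i=camera_info('top');print(onz(i,326,140,160),onz(i,540,240,90))"
```

```text
t 0.6 [ 162.1 -524.1  172.6] [-3.137e+00  3.000e-03 -3.290e-01] F [ 0.86 -0.4  -0.06] gap 57.35083084355145
tool shift [ 266.7 -393.    53.6]
[746.39890491   3.09139665 160.        ] [ 562.8268305  -464.74719303   90.        ]
```

>>> drive_tool(motion=[22, -33, 0, -0.02, 22, -33, 0, 0, 22, -33, 0, 0, 22, -33, 0, 0, 22, -33, 0, 0, 22, -33, 0, 0, 22, -33, 0, 0, 22, -33, 0, 0])

```text
clock: 1.27
eef_pos: [411.7, -318.2, 171.3]
eef_rot: [-3.135, 0.005, -0.284]
wrist_force: [1.3, -0.5, 0.9]
finger_gap: 4.1
```

```bash
python3 go.py 541.5 -238.2 120
```

```text
t 1.2667 [ 411.7 -318.2  171.3] [-3.135  0.005 -0.284] F [ 1.27 -0.47  0.93] gap 4.055620109612215
tool shift [ 102.5 -112.8   51.5]
```

>>> drive_tool(motion=[25, -28, 8, 0.02, 25, -28, 8, 0, 25, -28, 10, 0, 18, -20, 14, 0, 6, -8, 4, 0, 0, 0, 0, 0])

```text
clock: 1.77
eef_pos: [548.2, -227.8, 125.2]
eef_rot: [-3.135, 0.005, -0.271]
wrist_force: [-0.9, 0.4, 0.1]
finger_gap: 0.8
```

```bash
python3 go.py 541.5 -238.2 80
```

```text
t 1.7667 [ 548.2 -227.8  125.2] [-3.135  0.005 -0.271] F [-0.9   0.45  0.07] gap 0.7692600591650662
tool shift [-3.5 12.1 45.2]
```

>>> drive_tool(motion=[-4, 12, 15, 0.036, 0, 0, 10, 0, 0, 0, 10, 0, 0, 0, 0, 0])

```text
clock: 2.1
eef_pos: [539.1, -239.9, 89.6]
eef_rot: [-3.136, 0.005, -0.299]
wrist_force: [0.2, -0.5, -0.3]
finger_gap: 0.3
```

```bash
python3 go.py 541.5 -238.2 57; python3 -c "
from h import *
from loc import yel
i,im=snap('wrist','w1.png')
for a,b,c in yel(im,(0,0,640,480)):
  if a>60: print(a,b,c,onz(i,*c,61).round(1),onz(i,*c,66).round(1))
print(proj(i,read_state()['eef_pos']))
"
```

```text
t 2.1 [ 539.1 -239.9   89.6] [-3.136  0.005 -0.299] F [ 0.17 -0.51 -0.31] gap 0.2797366570972896
tool shift [ 1.9 -2.1 32.6]
329 [292, 87, 72, 6] [328.12158055  89.62613982] [ 642.6 -275.    61. ] [ 642.2 -274.8   66. ]
291 [292, 98, 71, 5] [327.45704467  99.73883162] [ 637.1 -272.9   61. ] [ 636.8 -272.7   66. ]
260 [292, 108, 71, 5] [329.         109.41923077] [ 631.4 -272.2   61. ] [ 631.2 -272.    66. ]
259 [292, 117, 70, 5] [327.63706564 119.20849421] [ 626.  -269.7   61. ] [ 625.9 -269.6   66. ]
247 [293, 127, 69, 5] [327.4048583  128.93927126] [ 620.5 -267.8   61. ] [ 620.5 -267.8   66. ]
375 [301, 218, 41, 10] [321.20266667 222.24533333] [ 563.6 -246.2   61. ] [ 564.8 -246.6   66. ]
1921 [110, 222, 74, 30] [146.10255075 235.83758459] [ 590.  -127.2   61. ] [ 590.6 -130.1   66. ]
296 [301, 230, 41, 8] [320.04054054 233.72297297] [ 556.1 -243.1   61. ] [ 557.4 -243.5   66. ]
63 [170, 431, 10, 8] [174.33333333 434.50793651] [423.5 -73.3  61. ] [427.7 -77.3  66. ]
[322.8510461  272.88602448]
```

View pics/w1.png

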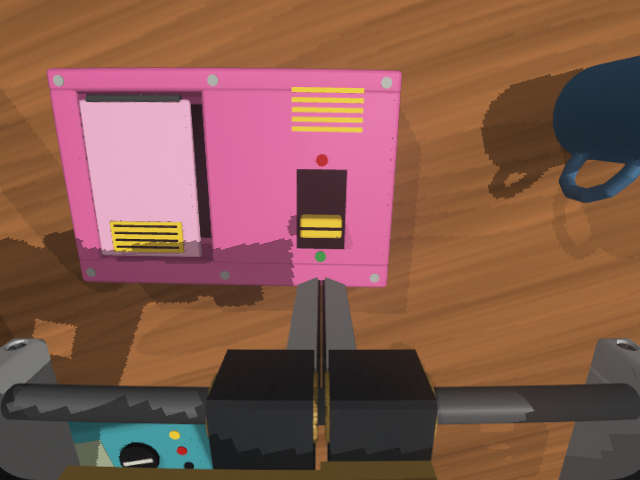

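The wrist view shows the knob at (321,228), just ahead of the fingertips at (322,280). The red dot is at (322,160) and the green at (320,256). Everything is lined up, so I'll lower in front of the knob.

>>> drive_tool(motion=[0, -1, 10, 0.005, 0, 0, 10, 0, 0, 0, 6, 0, 0, 0, 3, 0, 0, 0, 0, 0])

```text
clock: 2.57
eef_pos: [540.2, -239.7, 61.0]
eef_rot: [-3.136, 0.001, -0.304]
wrist_force: [-0.5, -0.3, -0.5]
finger_gap: 0.5
```

```bash
python3 go.py 541.5 -238.2 57
```

```text
t 2.5667 [ 540.2 -239.7   61. ] [-3.136e+00  1.000e-03 -3.040e-01] F [-0.55 -0.31 -0.53] gap 0.47145149423528604
tool shift [ 0.8 -1.8  4. ]
```

>>> drive_tool(motion=[0, 0, 3, 0, 4, 0, 0, 0, 4, 0, 0, 0, 3, 0, 0, 0, 3, 0, 0, 0, 3, 0, 0, 0])

```text
clock: 3.07
eef_pos: [558.4, -245.3, 58.6]
eef_rot: [-3.137, -0.0, -0.303]
wrist_force: [0.4, 0.7, -0.2]
finger_gap: 0.4
```

>>> drive_tool(motion=[3, 0, 0, 0, 3, 0, 0, 0])

```text
clock: 3.23
eef_pos: [565.0, -247.3, 58.8]
eef_rot: [-3.137, -0.001, -0.303]
wrist_force: [-0.1, -0.3, 0.9]
finger_gap: 0.6
```

>>> drive_tool(motion=[1, 0, 0, 0, 0, 0, 0, 0])

```text
clock: 3.4
eef_pos: [566.7, -247.8, 58.7]
eef_rot: [-3.137, -0.001, -0.303]
wrist_force: [-0.7, 1.1, -0.6]
finger_gap: 0.4
```

>>> drive_tool(motion=[1, 0, 0, 0, 0, 0, 0, 0])

```text
clock: 3.57
eef_pos: [567.7, -248.1, 58.7]
eef_rot: [-3.137, -0.001, -0.303]
wrist_force: [-0.2, -0.4, -1.0]
finger_gap: 0.4
```

```bash
python3 -c "
from h import *
from loc import yel
i,im=snap('wrist','w2.png')
cv2.imwrite('pics/w2c.png',cv2.resize(im[100:330,200:450,::-1],None,fx=2,fy=2))
print(read_state()['wrist_force'])"
```

```text
[ 0.25749378 -0.05295704 -0.44590675]
```

View pics/w2c.png

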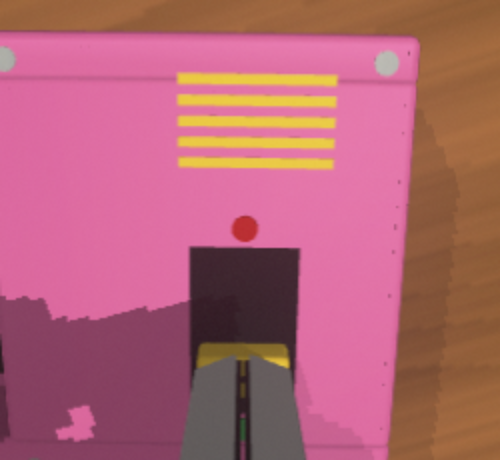

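```bash
python3 -c "
from h import *
i=camera_info('wrist');s=read_state()
o=np.array([606,-191.]);c,n=np.cos(-.306),np.sin(-.306)
T=lambda p:(np.array([[c,n],[-n,c]])@(p[:2]-o)).round(1)
for nm,u,v,z in(('knob far',321,272.5,66),('slot far',322,224,52),('dot',322,214,52),('bolt R',393,131,52)): print(nm,T(onz(i,u,v,z)))
print('tcp',T(s['eef_pos']),proj(i,s['eef_pos'])) 
M=np.array(i['camera_from_world']);print(-M[:3,:3].T@M[:3,3])"
```

```text
knob far [-16.2 -64.9]
slot far [ 10.3 -65.4]
dot [ 16.6 -65.3]
bolt R [  65.7 -106. ]
tcp [-19.4 -66. ] [322.78924686 272.94397278]
[ 648.71812631 -273.28956172  268.88469296]
```

```bash
python3 -c "
from h import *
i,im=snap('scene','s2.png')
a=cv2.resize(im[240:360,170:330,::-1],(800,600),interpolation=2)[:, :]
w=[cv2.resize(cv2.imread(f'pics/{n}.png')[205:295,280:365],(283,300),interpolation=2) for n in('w1','w2')]
b=cv2.resize(a,(517,388)); out=np.zeros((600,800,3),np.uint8); out[:388,:517]=b; out[:300,517:]=w[0]; out[300:,517:]=w[1]
cv2.imwrite('pics/m2.png',out)
print(proj(i,read_state()['eef_pos']))"
```

```text
[230.62807978 304.01933724]
```

View pics/m2.png

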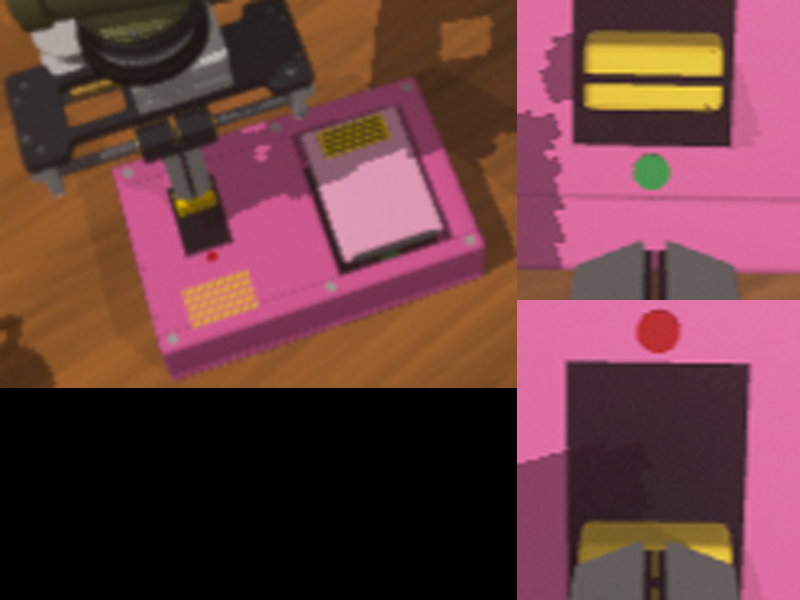

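```bash
python3 -c "
from h import *
s=read_state();p=s['eef_pos'];print(p)
for n in('wrist','scene'):
  i=camera_info(n)
  print(n,[(dz,dx,proj(i,p+[dx*.953,-dx*.302,dz]).round(1).tolist()) for dz,dx in((0,0),(4,0),(8,0),(12,0),(0,-4),(0,-8))])
i=camera_info('wrist')
# on-knob predicted rows & off-knob
for t in(0,18):
  for x,z in((-19,52),(-19,66),(-26,66),(-33,66)):
    q=np.array([606,-191.]);c,n=np.cos(-.306),np.sin(-.306);X=x+t;Y=-65
    print(t,x,z,proj(i,np.array([q[0]+c*X-n*Y,q[1]+n*X+c*Y,z])).round(1))
print(s['effort'],s['wrist_force'])"
```

```text
[ 567.52986805 -248.1104001    58.67355086]
wrist [(0, 0, [322.9, 273.0]), (4, 0, [322.9, 275.4]), (8, 0, [322.9, 278.0]), (12, 0, [322.9, 280.6]), (0, -4, [322.8, 278.9]), (0, -8, [322.8, 284.8])]
scene [(0, 0, [230.6, 304.0]), (4, 0, [230.4, 303.2]), (8, 0, [230.1, 302.4]), (12, 0, [229.9, 301.5]), (0, -4, [230.2, 302.5]), (0, -8, [229.7, 301.1])]
0 -19 52 [321.2 268.3]
0 -19 66 [321.1 276.8]
0 -26 66 [321.1 287.4]
0 -33 66 [321.1 297.9]
18 -19 52 [321.3 241.4]
18 -19 66 [321.2 248.4]
18 -26 66 [321.2 259.6]
18 -33 66 [321.2 270.6]
[ 1.52989797e-02 -6.49681234e+01 -3.28331029e+01  3.87079921e-02
 -6.78213872e-02  1.37886618e-03] [ 0.07002676 -0.46758951 -0.71250164]
```

The wrist crop shows the knob's far foot at row 272, so it has not moved. The fingertips, at row 280, are over its top even though the reported z is 58.7. The real tips therefore seem to sit about 10 mm higher than the reported TCP. I'll back off and find the case's surface by touch in front of the knob.

>>> drive_tool(motion=[0, 0, -8, 0, -13, 0, 0, 0, -13, 0, 0, 0, 0, 0, 8, 0, 0, 0, 3, 0, 0, 0, 0, 0, 0, 0, 0, 0])

```text
clock: 4.25
eef_pos: [543.2, -240.6, 57.5]
eef_rot: [-3.137, -0.003, -0.303]
wrist_force: [-0.8, 0.1, -0.7]
finger_gap: 0.1
```

>>> drive_tool(motion=[0, 0, 2, 0, 0, 0, 2, 0, 0, 0, 0, 0])

```text
clock: 4.5
eef_pos: [544.1, -240.9, 53.0]
eef_rot: [-3.137, -0.003, -0.303]
wrist_force: [0.1, 0.3, -0.4]
finger_gap: 0.5
```

```bash
python3 -c "
from h import *
i,im=snap('wrist','w3.png'); s=read_state(); print(s['eef_pos'],s['wrist_force'],proj(i,s['eef_pos']))
j,jm=snap('scene','s3.png')
out=np.hstack([cv2.resize(im[200:300,270:370,::-1],(400,400),interpolation=2),cv2.resize(jm[270:330,200:260,::-1],(400,400),interpolation=2)])
cv2.imwrite('pics/m3.png',out)"
```

```text
[ 544.14596577 -240.87733741   53.19052212] [0.04647379 0.7299142  0.73350276] [322.81460444 272.96523323]
```

View pics/m3.png

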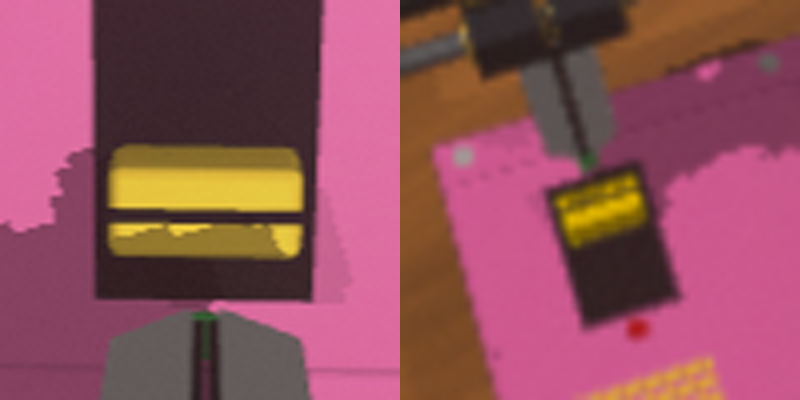

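The knob is still at the on end. Its front edge is at crop row 258, and the fingertips are just in front of it at row 310. I'll keep lowering slowly until they touch.

>>> drive_tool(motion=[0, 0, 2, 0, 0, 0, 2, 0, 0, 0, 0, 0])

```text
clock: 4.85
eef_pos: [544.3, -240.9, 49.1]
eef_rot: [-3.137, -0.003, -0.303]
wrist_force: [-0.3, 0.4, 0.4]
finger_gap: 0.4
```

>>> drive_tool(motion=[0, 0, 1, 0, 0, 0, 1, 0])

```text
clock: 5.02
eef_pos: [544.4, -241.0, 47.1]
eef_rot: [-3.137, -0.004, -0.303]
wrist_force: [0.1, 0.4, -1.2]
finger_gap: 0.3
```

>>> drive_tool(motion=[0, 0, 1, 0, 0, 0, 0, 0])

```text
clock: 5.18
eef_pos: [544.3, -240.9, 45.7]
eef_rot: [-3.137, -0.003, -0.303]
wrist_force: [0.1, 0.4, -0.2]
finger_gap: 0.4
```

>>> drive_tool(motion=[0, 0, 1, 0, 0, 0, 0, 0])

```text
clock: 5.35
eef_pos: [544.3, -240.9, 44.7]
eef_rot: [-3.137, -0.003, -0.303]
wrist_force: [-0.2, 0.4, -0.8]
finger_gap: 0.3
```

>>> drive_tool(motion=[0, 0, 1, 0, 0, 0, 0, 0])

```text
clock: 5.52
eef_pos: [544.3, -240.9, 43.6]
eef_rot: [-3.137, -0.004, -0.303]
wrist_force: [0.5, 0.2, -0.1]
finger_gap: 0.4
```

>>> drive_tool(motion=[0, 0, 1, 0, 0, 0, 0, 0])

```text
clock: 5.68
eef_pos: [544.3, -241.0, 42.5]
eef_rot: [-3.137, -0.004, -0.303]
wrist_force: [-0.8, 0.3, 0.7]
finger_gap: 0.5
```

>>> drive_tool(motion=[0, 0, 1, 0, 0, 0, 0, 0])

```text
clock: 5.85
eef_pos: [544.4, -241.0, 41.5]
eef_rot: [-3.137, -0.004, -0.303]
wrist_force: [-0.3, 0.3, 0.3]
finger_gap: -0.1
```

There's still no contact at a reported z of 41.5, which puts the tips about 11–12 mm above the reported TCP. That is just clear of the back and well below the knob top, so I'll raise slightly and push.

>>> drive_tool(motion=[0, 0, -2, 0, 3, 0, 0, 0, 3, 0, 0, 0, 3, 0, 0, 0, 0, 0, 0, 0])

```text
clock: 6.27
eef_pos: [554.0, -244.0, 44.0]
eef_rot: [-3.137, -0.004, -0.303]
wrist_force: [0.7, 0.1, -0.2]
finger_gap: 0.6
```

>>> drive_tool(motion=[2, 0, 0, 0, 2, 0, 0, 0, 2, 0, 0, 0, 2, 0, 0, 0])

```text
clock: 6.6
eef_pos: [562.3, -246.5, 43.8]
eef_rot: [-3.137, -0.004, -0.303]
wrist_force: [0.0, -0.8, 0.3]
finger_gap: 0.4
```

```bash
cat > look.py <<'E'
import sys
from h import *
k=sys.argv[1]
i,im=snap('wrist',f'w{k}.png'); s=read_state(); print(s['clock'],s['eef_pos'],s['wrist_force'])
m=cv2.inRange(cv2.cvtColor(im,cv2.COLOR_RGB2HSV),(20,110,70),(36,255,255)); m[:150]=0
n,l,st,ce=cv2.connectedComponentsWithStats(m)
for q in range(1,n):
    if st[q,4]>40: print(st[q].tolist(),ce[q].round(1))
q=np.array([606,-191.]);c,n=np.cos(-.306),np.sin(-.306)
for t in(0,9,18):
  for x,z in((-19,52),(-19,66)):
    X=x+t;Y=-65;print('pred knob far',t,z,proj(i,np.array([q[0]+c*X-n*Y,q[1]+n*X+c*Y,z])).round(1))
E
python3 look.py 4
```

```text
6.65 [ 562.56873124 -246.66121454   43.85537524] [-0.00860845 -0.17143861 -0.92194894]
[287, 150, 84, 6, 420] [328.5 152.1]
[287, 161, 83, 6, 424] [328.3 163.3]
[287, 172, 83, 6, 409] [327.5 174.3]
[296, 272, 50, 14, 395] [319.7 276.5]
[74, 281, 88, 35, 2152] [119.1 298.1]
[325, 412, 5, 31, 62] [327.6 427. ]
[324, 462, 45, 15, 232] [346.7 468.2]
[369, 462, 13, 13, 49] [374.7 467.9]
[62, 466, 81, 13, 450] [102.3 472. ]
[138, 468, 60, 12, 275] [169.1 473.2]
[202, 469, 67, 10, 243] [237.  473.5]
[378, 468, 14, 12, 51] [384.1 474.5]
[277, 470, 15, 8, 54] [282.6 473.4]
[293, 470, 22, 7, 78] [303.6 473. ]
pred knob far 0 52 [321.  268.8]
pred knob far 0 66 [320.9 277.8]
pred knob far 9 52 [321.  254.5]
pred knob far 9 66 [320.9 262.7]
pred knob far 18 52 [321.1 239.9]
pred knob far 18 66 [321.  247.2]
```

```bash
python3 -c "
from h import *
i=camera_info('wrist');s=read_state();P=np.array([544.146,-240.877,53.19]);d=P-s['eef_pos']
c1,r1=ray(i,322.3,279);c1=c1+d
j=camera_info('scene');print(proj(j,P))
for uv in((226.7,293.5),(227.5,294.5)):
  c2,r2=ray(j,*uv)
  A=np.stack([r1,-r2],1);t=np.linalg.lstsq(A,c2-c1,rcond=None)[0]
  print((c1+t[0]*r1-P).round(1),(c2+t[1]*r2-P).round(1))
"; python3 - <<'E'
from h import *
a=cv2.imread('pics/w4.png')[230:310,270:370]
j,jm=snap('scene','s4.png')
cv2.imwrite('pics/m4.png',np.hstack([cv2.resize(a,(500,400),interpolation=2),cv2.resize(jm[270:330,200:245,::-1],(300,400),interpolation=2)]))
E
```

```text
[228.10012869 296.20204132]
[ 5.3 -1.3 22.6] [ 4.6 -2.9 22.7]
[-2.2  1.   4. ] [-2.4  0.5  4. ]
```

View pics/m4.png

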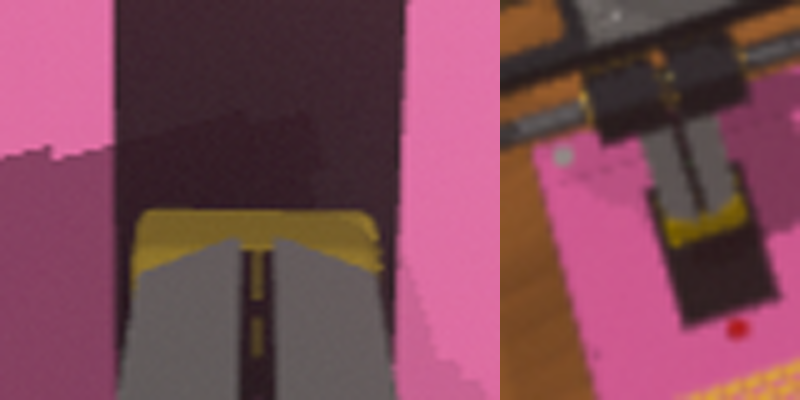

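>>> drive_tool(motion=[0, 0, -6, 0, -12, 0, 0, 0, -12, 0, 0, 0, 0, 0, 6, 0, 0, 0, 3, 0, 0, 0, 0, 0])

```text
clock: 7.2
eef_pos: [539.6, -239.5, 42.0]
eef_rot: [-3.138, -0.005, -0.303]
wrist_force: [0.2, 0.3, -0.4]
finger_gap: 0.2
```

```bash
python3 go.py 541 -239.5 35; python3 -c "
import cell;print(cell.grip_depth)"
```

```text
t 7.2 [ 539.6 -239.5   42. ] [-3.138 -0.005 -0.303] F [ 0.2   0.31 -0.4 ] gap 0.23356175480292743
tool shift [ 1.3 -0.4  7. ]
18.8
```

>>> drive_tool(motion=[0, 0, 1.5, 0, 0, 0, 1.5, 0, 0, 0, 0, 0])

```text
clock: 7.45
eef_pos: [540.5, -239.8, 38.5]
eef_rot: [-3.137, -0.005, -0.303]
wrist_force: [0.6, 0.0, 0.4]
finger_gap: 0.4
```

>>> drive_tool(motion=[0, 0, 1.5, 0, 0, 0, 0, 0])

```text
clock: 7.62
eef_pos: [540.8, -239.9, 36.6]
eef_rot: [-3.137, -0.005, -0.303]
wrist_force: [-0.8, 0.4, 1.0]
finger_gap: 0.4
```

>>> drive_tool(motion=[0, 0, 1.5, 0, 0, 0, 0, 0])

```text
clock: 7.78
eef_pos: [540.9, -239.9, 34.9]
eef_rot: [-3.137, -0.005, -0.303]
wrist_force: [-0.2, 0.2, 0.8]
finger_gap: 0.2
```

>>> drive_tool(motion=[0, 0, 1, 0, 0, 0, 0, 0])

```text
clock: 7.95
eef_pos: [541.0, -239.9, 33.8]
eef_rot: [-3.137, -0.005, -0.303]
wrist_force: [0.4, -0.2, 0.6]
finger_gap: 0.9
```

>>> drive_tool(motion=[0, 0, 1, 0, 0, 0, 0, 0])

```text
clock: 8.12
eef_pos: [541.0, -239.9, 32.8]
eef_rot: [-3.137, -0.005, -0.303]
wrist_force: [0.7, -1.4, -0.4]
finger_gap: 0.0
```

>>> drive_tool(motion=[0, 0, 1, 0, 0, 0, 0, 0])

```text
clock: 8.28
eef_pos: [541.0, -239.9, 31.7]
eef_rot: [-3.137, -0.005, -0.303]
wrist_force: [0.2, -0.5, 0.3]
finger_gap: 0.7
```

```bash
python3 look.py 5 | head -1;python3 - <<'E'
from h import *
a=cv2.imread('pics/w5.png')[210:310,260:385]
j,jm=snap('scene','s5.png')
print(proj(j,read_state()['eef_pos']))
cv2.imwrite('pics/m5.png',np.hstack([cv2.resize(a,(500,400),interpolation=2),cv2.resize(jm[270:330,200:245,::-1],(300,400),interpolation=2)]))
E
```

```text
8.3333 [ 541.06237984 -239.93990368   31.83104723] [ 0.11722336 -0.29483821 -0.21354343]
[229.00361581 299.46161457]
```

View pics/m5.png

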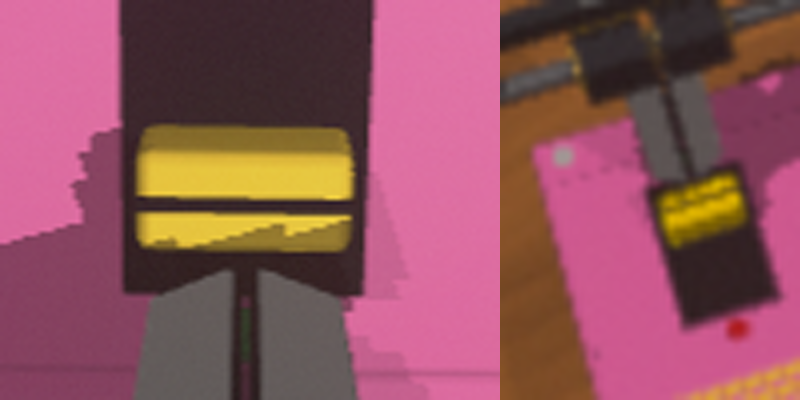

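The fingertips (crop rows 270 and below) are now just in front of the knob, whose front edge is at row 250. I'll push from here in small steps and watch the force.

>>> drive_tool(motion=[3, 0, 0, 0, 3, 0, 0, 0, 2, 0, 0, 0, 2, 0, 0, 0])

```text
clock: 8.72
eef_pos: [551.0, -243.1, 32.0]
eef_rot: [-3.138, -0.005, -0.303]
wrist_force: [-1.0, -1.1, 0.1]
finger_gap: 0.5
```

>>> drive_tool(motion=[2, 0, 0, 0, 2, 0, 0, 0, 2, 0, 0, 0])

```text
clock: 8.97
eef_pos: [557.4, -245.2, 32.0]
eef_rot: [-3.138, -0.004, -0.303]
wrist_force: [-0.0, 0.4, 0.7]
finger_gap: -0.1
```

```bash
python3 look.py 6|grep -v 4[67][0-9],
```

```text
9.0167 [ 557.72348514 -245.33225393   32.00903338] [ 0.54922788 -0.47984552  0.26443088]
[284, 152, 89, 7, 477] [328.8 155.3]
[284, 164, 88, 7, 476] [328. 167.]
[294, 248, 54, 19, 935] [320.7 257.5]
[294, 270, 53, 10, 460] [319.6 274.3]
[58, 281, 93, 38, 2397] [105.8 299.2]
pred knob far 0 52 [320.6 268. ]
pred knob far 0 66 [320.5 277.6]
pred knob far 9 52 [320.6 252.8]
pred knob far 9 66 [320.5 261.5]
pred knob far 18 52 [320.7 237.2]
pred knob far 18 66 [320.6 244.9]
```

The knob is moving and has gone about 13 mm. I'll finish to the stop.

>>> drive_tool(motion=[1.5, 0, 0, 0, 1.5, 0, 0, 0, 0, 0, 0, 0])

```text
clock: 9.27
eef_pos: [561.0, -246.3, 32.0]
eef_rot: [-3.138, -0.005, -0.303]
wrist_force: [-1.0, -0.5, 0.0]
finger_gap: 0.5
```

>>> drive_tool(motion=[1, 0, 0, 0, 0, 0, 0, 0])

```text
clock: 9.43
eef_pos: [561.6, -246.6, 31.9]
eef_rot: [-3.138, -0.004, -0.303]
wrist_force: [-1.3, 0.5, 0.7]
finger_gap: 0.5
```

```bash
python3 look.py 7|grep -v 4[67][0-9],
```

```text
9.4833 [ 561.68908092 -246.55323377   31.92103964] [-1.88652672  0.18890707  0.55225458]
[284, 150, 89, 5, 403] [330.4 151.8]
[284, 161, 89, 6, 474] [329.3 163.2]
[284, 172, 88, 7, 470] [327.4 175. ]
[294, 249, 54, 18, 937] [320.6 257.6]
[294, 270, 53, 10, 454] [320.  274.4]
[60, 288, 92, 38, 2372] [106.8 306.2]
pred knob far 0 52 [320.6 275.4]
pred knob far 0 66 [320.4 285.5]
pred knob far 9 52 [320.6 260.4]
pred knob far 9 66 [320.5 269.5]
pred knob far 18 52 [320.7 245. ]
pred knob far 18 66 [320.5 253.1]
```

>>> drive_tool(motion=[1, 0, 0, 0, 0, 0, 0, 0])

```text
clock: 9.65
eef_pos: [562.2, -246.7, 31.9]
eef_rot: [-3.138, -0.003, -0.303]
wrist_force: [-1.3, 1.1, 1.1]
finger_gap: 0.2
```

```bash
python3 look.py 8|grep -v 4[67][0-9],|head -7
```

```text
9.7 [ 562.23351538 -246.74005433   31.89905341] [-2.96904527 -0.06786881  1.45236223]
[283, 150, 90, 5, 405] [330.  151.8]
[284, 161, 88, 6, 473] [329.4 163.2]
[284, 172, 88, 7, 457] [327.8 175. ]
[294, 249, 54, 18, 939] [320.7 257.6]
[294, 270, 53, 10, 451] [320.  274.5]
[60, 289, 93, 37, 2356] [107.  306.7]
```

The force rises to 3 N as the TCP's advance stalls, so the knob is at its stop. I'll back off, lift clear and check the pad and knob from above.

>>> drive_tool(motion=[-8, 0, 0, 0, -2, 0, -25, 0, 0, 0, -25, 0, 0, -30, 0, 0, 0, -35, 0, 0, 0, -35, 0, 0, 0, -16, 0, 0, 0, 0, 0, 0])

```text
clock: 10.37
eef_pos: [590.1, -130.2, 85.5]
eef_rot: [-3.136, -0.011, -0.307]
wrist_force: [-1.4, 0.2, 0.8]
finger_gap: 0.5
```

```bash
python3 -c "
from h import *
from loc import yel
for nm,b in(('wrist',(150,0,640,320)),('scene',(200,260,325,355))):
  i,im=snap(nm,nm+'9.png'); print(nm)
  for a,bb,c in yel(im,b):
    if a>(200 if nm=='wrist' else 30): print(a,bb,c,onz(i,*c,61).round(1),onz(i,*c,66).round(1))
"; python3 go.py 589.5 -128 61
```

```text
wrist
238 [327, 114, 70, 5] [511.71008403 115.60504202] [ 645.3 -270.8   61. ] [ 645.8 -268.3   66. ]
224 [326, 124, 70, 4] [511.40625    125.26339286] [ 639.7 -269.6   61. ] [ 640.3 -267.2   66. ]
233 [325, 133, 69, 5] [508.58798283 134.94420601] [ 634.4 -266.9   61. ] [ 635.1 -264.5   66. ]
265 [324, 142, 69, 5] [507.29811321 144.29811321] [ 628.9 -265.1   61. ] [ 629.7 -262.7   66. ]
233 [323, 152, 68, 4] [505.06866953 153.64806867] [ 623.6 -262.7   61. ] [ 624.5 -260.4   66. ]
365 [334, 216, 40, 10] [503.73150685 220.29041096] [ 580.4 -254.3   61. ] [ 582.3 -252.2   66. ]
274 [332, 228, 40, 8] [501.72262774 231.93430657] [ 572.8 -251.6   61. ] [ 574.8 -249.6   66. ]
1585 [135, 247, 72, 30] [321.12618297 262.86309148] [ 588.4 -128.4   61. ] [ 590.1 -128.9   66. ]
scene
137 [69, 16, 21, 13] [278.24817518 281.88321168] [ 588.4 -130.5   61. ] [ 590.9 -132.    66. ]
97 [25, 43, 14, 10] [231.69072165 307.44329897] [ 577.4 -251.3   61. ] [ 580.  -252.1   66. ]
t 10.4667 [ 589.3 -132.6   85.3] [-3.136 -0.01  -0.308] F [-0.59 -0.03 -0.05] gap 0.32205761962708157
tool shift [-1.4 -4.3 24.3]
```

View pics/wrist9.png

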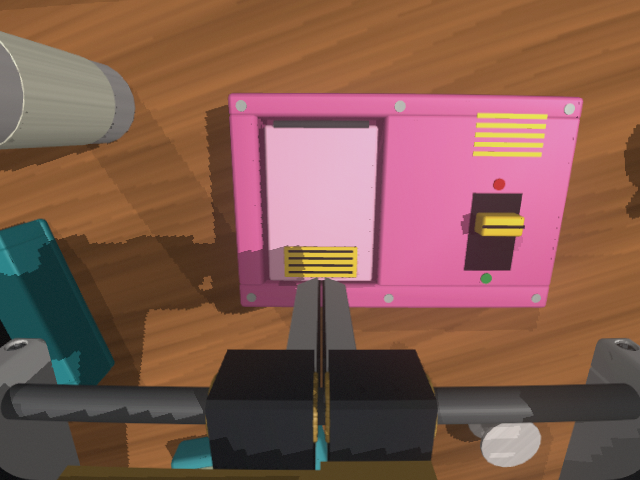

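The knob now measures 18.3 mm from where it started, at (500,225), on the red-dot side. The pad is at (321,263), directly below the fingers. I'll lower towards it.

>>> drive_tool(motion=[0, -3.5, 12, 0, 0, 0, 12, 0, 0, 0, 8, 0, 0, 0, 3, 0, 0, 0, 0, 0])

```text
clock: 10.88
eef_pos: [589.3, -133.1, 45.1]
eef_rot: [-3.137, -0.009, -0.313]
wrist_force: [0.9, -0.4, 0.2]
finger_gap: 0.3
```

```bash
python3 go.py 589 -129 40
```

```text
t 10.8833 [ 589.3 -133.1   45.1] [-3.137 -0.009 -0.313] F [ 0.92 -0.38  0.17] gap 0.32112163887231915
tool shift [-1.6 -3.8  5.1]
```

>>> drive_tool(motion=[-1.5, -4, 0, 0, 0, 0, 1, 0, 0, 0, 0, 0])

```text
clock: 11.13
eef_pos: [588.7, -129.3, 43.4]
eef_rot: [-3.137, -0.008, -0.314]
wrist_force: [-0.7, 0.9, -1.1]
finger_gap: -0.1
```

>>> drive_tool(motion=[0, 0, 1, 0, 0, 0, 1, 0, 0, 0, 0, 0])

```text
clock: 11.38
eef_pos: [589.2, -129.4, 42.1]
eef_rot: [-3.137, -0.009, -0.314]
wrist_force: [-0.1, 0.8, 1.0]
finger_gap: 0.6
```

>>> drive_tool(motion=[0, 0, 1, 0, 0, 0, 0, 0])

```text
clock: 11.55
eef_pos: [589.3, -129.4, 41.3]
eef_rot: [-3.137, -0.01, -0.314]
wrist_force: [-0.2, -0.2, 0.3]
finger_gap: 0.5
```

>>> drive_tool(motion=[0, 0, 1, 0, 0, 0, 0, 0])

```text
clock: 11.72
eef_pos: [589.5, -129.4, 40.4]
eef_rot: [-3.137, -0.01, -0.314]
wrist_force: [0.8, -0.1, -0.9]
finger_gap: 0.6
```

>>> drive_tool(motion=[0, 0, 1, 0, 0, 0, 0, 0])

```text
clock: 11.88
eef_pos: [589.5, -129.4, 39.3]
eef_rot: [-3.137, -0.01, -0.314]
wrist_force: [0.2, -0.3, -0.7]
finger_gap: 0.7
```

>>> drive_tool(motion=[0, 0, 1, 0, 0, 0, 0, 0])

```text
clock: 12.05
eef_pos: [589.5, -129.4, 38.2]
eef_rot: [-3.137, -0.01, -0.314]
wrist_force: [0.5, -0.9, -0.3]
finger_gap: 0.6
```

>>> drive_tool(motion=[0, 0, 1, 0, 0, 0, 0, 0])

```text
clock: 12.22
eef_pos: [589.4, -129.4, 37.0]
eef_rot: [-3.137, -0.01, -0.314]
wrist_force: [-0.2, 0.7, 0.8]
finger_gap: 0.6
```

>>> drive_tool(motion=[0, 0, 1, 0, 0, 0, 0, 0])

```text
clock: 12.38
eef_pos: [589.5, -129.4, 35.9]
eef_rot: [-3.137, -0.01, -0.314]
wrist_force: [-0.1, 0.4, 0.2]
finger_gap: 0.4
```

>>> drive_tool(motion=[0, 0, 1, 0, 0, 0, 0, 0])

```text
clock: 12.55
eef_pos: [589.5, -129.4, 34.8]
eef_rot: [-3.137, -0.01, -0.314]
wrist_force: [-0.4, -0.5, 0.1]
finger_gap: 0.7
```

>>> drive_tool(motion=[0, 0, 1, 0, 0, 0, 0, 0])

```text
clock: 12.72
eef_pos: [589.5, -129.4, 33.7]
eef_rot: [-3.137, -0.01, -0.314]
wrist_force: [1.1, 0.5, 0.1]
finger_gap: 0.4
```

>>> drive_tool(motion=[0, 0, 1, 0, 0, 0, 0, 0])

```text
clock: 12.88
eef_pos: [589.5, -129.4, 32.5]
eef_rot: [-3.137, -0.01, -0.314]
wrist_force: [-0.6, -0.0, 0.2]
finger_gap: 0.5
```

>>> drive_tool(motion=[0, 0, 1, 0, 0, 0, 0, 0])

```text
clock: 13.05
eef_pos: [589.6, -129.4, 31.6]
eef_rot: [-3.137, -0.01, -0.314]
wrist_force: [-0.8, 1.6, 1.4]
finger_gap: 0.2
```

>>> drive_tool(motion=[0, 0, 1, 0, 0, 0, 0, 0])

```text
clock: 13.22
eef_pos: [589.7, -129.4, 30.7]
eef_rot: [-3.137, -0.01, -0.314]
wrist_force: [-1.8, 0.1, 1.1]
finger_gap: 0.5
```

>>> drive_tool(motion=[0, 0, 1, 0, 0, 0, 0, 0])

```text
clock: 13.38
eef_pos: [589.7, -129.4, 29.8]
eef_rot: [-3.137, -0.011, -0.314]
wrist_force: [-0.9, 0.6, 1.4]
finger_gap: 0.4
```

```bash
python3 look.py 10|head -1; python3 - <<'E'
from h import *
a=cv2.imread('pics/w10.png')[210:330,220:420]
j,jm=snap('scene','s10.png'); print(read_state()['wrist_force'])
cv2.imwrite('pics/m10.png',np.hstack([cv2.resize(a,(480,400),interpolation=2),cv2.resize(jm[255:315,250:298,::-1],(320,400),interpolation=2)]))
E
```

```text
13.4333 [ 589.73942695 -129.42513008   29.89724233] [-0.98421524  0.15745188  1.70452493]
[-1.46488021 -0.05649861  1.94999208]
```

View pics/m10.png

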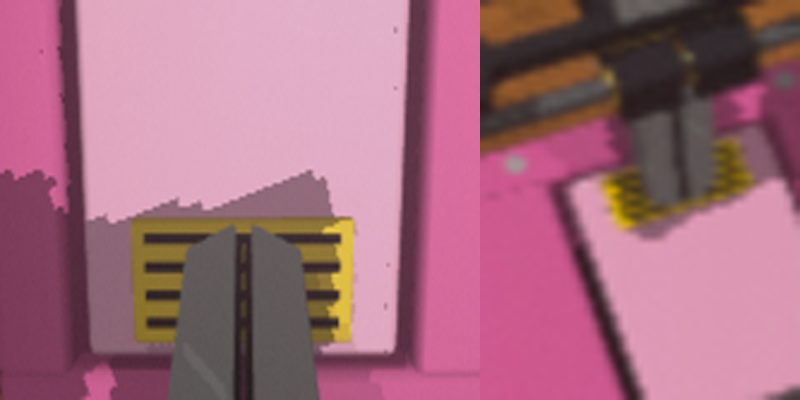

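The fingers are centred on the pad and the force is building gently, with contact at a reported z of about 32. I'll press on.

>>> drive_tool(motion=[0, 0, 1, 0, 0, 0, 0, 0])

```text
clock: 13.65
eef_pos: [589.8, -129.5, 29.0]
eef_rot: [-3.137, -0.011, -0.314]
wrist_force: [-0.6, -0.0, 2.1]
finger_gap: 0.6
```

>>> drive_tool(motion=[0, 0, 1, 0, 0, 0, 0, 0])

```text
clock: 13.82
eef_pos: [589.8, -129.5, 27.9]
eef_rot: [-3.137, -0.011, -0.314]
wrist_force: [-0.6, 0.8, 1.9]
finger_gap: 0.7
```

>>> drive_tool(motion=[0, 0, 0.8, 0, 0, 0, 0, 0])

```text
clock: 13.98
eef_pos: [589.8, -129.5, 27.1]
eef_rot: [-3.137, -0.011, -0.314]
wrist_force: [-1.3, 0.5, 1.4]
finger_gap: 0.7
```

>>> drive_tool(motion=[0, 0, 0.8, 0, 0, 0, 0, 0])

```text
clock: 14.15
eef_pos: [589.8, -129.4, 26.2]
eef_rot: [-3.137, -0.011, -0.314]
wrist_force: [-1.2, 0.7, 2.2]
finger_gap: 0.3
```

>>> drive_tool(motion=[0, 0, 0.8, 0, 0, 0, 0, 0])

```text
clock: 14.32
eef_pos: [589.9, -129.5, 25.5]
eef_rot: [-3.137, -0.011, -0.314]
wrist_force: [-0.3, -0.0, 2.9]
finger_gap: 0.7
```

>>> drive_tool(motion=[0, 0, 0.8, 0, 0, 0, 0, 0])

```text
clock: 14.48
eef_pos: [589.9, -129.5, 25.1]
eef_rot: [-3.137, -0.011, -0.314]
wrist_force: [-2.9, 1.2, 5.9]
finger_gap: 0.6
```

At 5.9 N the movement has stalled, about 6 mm down, so the pad is on its hard stop. I'll let go by moving up and back towards the toy's front.

>>> drive_tool(motion=[0, 0, -10, 0, -8, 0, -20, 0, -25, 0, -25, 0, -30, 0, -25, 0, -30, 0, -20, 0, -30, 0, -10, 0, -25, 0, 0, 0, 0, 0, 0, 0])

```text
clock: 15.15
eef_pos: [442.1, -82.2, 139.3]
eef_rot: [-3.136, -0.012, -0.314]
wrist_force: [-0.8, -0.8, -0.3]
finger_gap: 0.6
```

>>> drive_tool(motion=[0, 0, 0, 0, 0, 0, 0, 0, 0, 0, 0, 0, 0, 0, 0, 0, 0, 0, 0, 0, 0, 0, 0, 0, 0, 0, 0, 0, 0, 0, 0, 0])

```text
clock: 15.82
eef_pos: [444.8, -83.2, 139.5]
eef_rot: [-3.136, -0.013, -0.315]
wrist_force: [-0.3, 0.6, -0.1]
finger_gap: 0.1
```

```bash
python3 - <<'E'
from h import *
from loc import yel
s=read_state();print(s['clock'],s['eef_pos'],s['wrist_force'])
j,jm=snap('scene','s11.png'); t,tm=snap('top','t11.png')
for a,bb,c in yel(tm,(345,170,475,275)): print(a,bb,c,onz(t,*c,66).round(1))
cv2.imwrite('pics/m11.png',np.vstack([cv2.resize(jm[200:360,150:400,::-1],(470,300),interpolation=2),cv2.resize(tm[150:300,280:515,::-1],(470,300),interpolation=2)]))
E
```

```text
15.8167 [444.77471728 -83.20752035 139.47342304] [-0.27074025  0.62234816 -0.05936788]
93 [87, 58, 13, 10] [437.88172043 232.41935484] [ 578.1 -248.2   66. ]
```

View pics/m11.png

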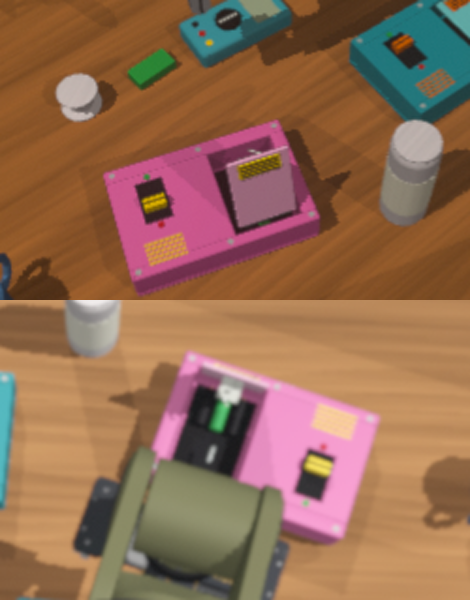

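>>> drive_tool(motion=[0, 0, 0, 0, 0, 0, 0, 0, 0, 0, 0, 0, 0, 0, 0, 0, 0, 0, 0, 0, 0, 0, 0, 0, 0, 0, 0, 0, 0, 0, 0, 0])

```text
clock: 16.58
eef_pos: [444.7, -83.2, 139.6]
eef_rot: [-3.136, -0.013, -0.314]
wrist_force: [0.1, 0.1, 0.2]
finger_gap: 0.4
```

```bash
python3 - <<'E'
from h import *
from loc import yel
s=read_state();print(s['clock'],s['wrist_force'])
j,jm=snap('scene','s12.png')
for a,bb,c in yel(jm,(200,255,325,355)): print(a,c)
o=np.array([606,-191.]);c,n=np.cos(-.306),np.sin(-.306)
for th in(0,.6,1.0,1.15,1.3):
  X=55-90*np.cos(th)+5*np.sin(th);Z=56+90*np.sin(th)+5*np.cos(th);Y=55
  print(th,proj(j,np.array([o[0]+c*X-n*Y,o[1]+n*X+c*Y,Z])).round(1))
a=cv2.absdiff(jm,cv2.imread('pics/s11.png')[...,::-1]).max(2);print('moved px',(a>40).sum())
# fixed things vs. start
z=cv2.imread('pics/scene0.png')[...,::-1];
for nm,b in(('teal',(330,180,440,270)),('cup',(110,330,170,395)),('spray',(350,260,390,325))):
  d=cv2.absdiff(jm,z).max(2)[b[1]:b[3],b[0]:b[2]];print(nm,(d>60).sum())
E
```

```text
16.5833 [0.11234522 0.05123524 0.23003657]
141 [287.34751773 287.87234043]
97 [231.69072165 307.44329897]
0 [279.3 281.5]
0.6 [281.  276.9]
1.0 [284.6 281.4]
1.15 [286.4 284.7]
1.3 [288.4 288.8]
moved px 0
teal 0
cup 0
spray 0
```

```bash
python3 -c "
from cell import *; print(sign_off())"
```

```text
the job is handed in; nothing more can be done
None
```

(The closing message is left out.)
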